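Plug the refill canister and lock its two cam arms

TASK

Close the stainless refill canister: fit the loose plug nose down into the coupler on top, feeling for the bore rather than forcing it and letting it down gently on to the seat while both cam arms are still open. Then swing the two cam arms down together, keeping them about level with each other and without wrenching or crushing them, until both hang fully down and lock the plug. Let go, and leave everything else in the drawer as it is.

Things in the scene. Friction and masses are not known exactly. Their poses are not given: they have to be found in the camera images.
- canister: Refill canister: a stainless can (fixed, does not give) on the drawer floor, 96 mm dia, 82 mm high, with a steel groove coupler on top, mouth up. Origin: centre of its underside, z up. Two cam arms flank the coupler: left on the can's +y side, right on its -y side; they swing in the can's y-z plane.
- mouth (a point): Point on the can's axis at the height of the coupler's mouth (150 mm up). Coupler 44 mm outside dia, flat rim, straight bore 34 mm dia, 25 mm deep to the seat. The coupler is clamped on the can out of true: upright, but its axis lies up to 4.5 mm off this point along the can's x and up to 4.5 mm along its y, different each time; no pose here shows it. Over 35 N on rim, bore or seat mars it.
- pins (a point): Point on the can's axis at the height of the cam-arm pins (139 mm up). Each pin lies 23 mm from the coupler's axis. Arm: flat steel bar 12 mm wide, 5 mm thick, reaching 48 mm from its pin, thin pull ring beyond (to 63 mm, gives way). Closed, both hang straight down, 58 mm over their outer faces. Arms stay where left, though a finger rubbing past can drag them. They bend if pressed with more than about 45 N each.
- seat (a point): Point on the can's axis at the height of the seat gasket's free top (124.8 mm up). The gasket springs down under the plug, about 13 N per mm. From about 0.9 rad on, the cams run into the plug's groove and draw it 1 to 2 mm down; this takes about 3 to 10 N at each arm, and one arm far ahead of the other cocks the plug. An arm over 0.5 rad down bars the bore.
- plug: Loose stainless plug, 145 to 235 g, standing nose down on a low clear tier. Origin: centre of the nose's underside, z up. Nose 32 mm dia, 7 mm high, its foot bevelled to 30 mm; groove above it; upper land 32 mm dia up to 29 mm; flange 41 mm dia, 29 to 33 mm. Let down on the seat, its origin is level with seat and its flange stands about 4 mm above the rim.
- lug (a point): Middle of the plug's grip lug, on the plug's axis 39 mm above its origin. The lug is a flat tab on the flange, from 33 to 45 mm above the plug's origin, 24 mm long along the plug's x and 10 mm thick along its y.
- cam_left (a joint): Swing of the cam arm on the canister's +y side, rad: 0 fully open (20 degrees above level), 0.35 level, 1.92 fully closed (hanging straight down, at its stop); it locks past dead centre at 1.54. It starts somewhere between 0 and 0.3.
- cam_right (a joint): The same for the cam arm on the canister's -y side: 0 fully open, 1.92 fully closed.
- tube1: bystander: glass spice tube, 38 mm dia, 120 mm tall with its stainless cap, 160 g, loose, standing on the clear stepped tiers at the back of the drawer. Origin: centre of its underside, z up.
- tube2: bystander: glass spice tube, 38 mm dia, 120 mm tall with its stainless cap, 160 g, loose, standing on the clear stepped tiers at the back of the drawer. Origin: centre of its underside, z up.
- tube3: bystander: glass spice tube, 38 mm dia, 120 mm tall with its stainless cap, 160 g, loose, standing on the clear stepped tiers at the back of the drawer. Origin: centre of its underside, z up.
- tube4: bystander: glass spice tube, 38 mm dia, 120 mm tall with its stainless cap, 160 g, loose, standing on the clear stepped tiers at the back of the drawer. Origin: centre of its underside, z up.
- tin: bystander: round aluminium tin, 64 mm dia, 49 mm high with its press-button lid, 120 g, loose on the drawer floor between canister and plug or a little behind. Origin: centre of its underside.
- scoop: bystander: green silicone pinch scoop, about 100 mm long, lying on the lowest step of the tiers. Origin: under its middle.
- spoon: bystander: short birch spoon, 125 mm long, lying on the drawer floor near its front wall. Origin: under its middle.
There are look-alikes about, which are no part of the job. Leave any purple or yellow look-alike of the plug alone.

How it is judged:
By the outcome, as a careful person would: the job done as asked, in the order asked, and still so for the second after the job is handed in, with the robot touching nothing.
It also fails if it takes over 72 s, if anything falls off the work surface, if the arm or the gripper's body presses on something with over 40 N, if the wrist force passes 120 N, or if a joint passes its speed limit or range.

ROBOT

A 6-joint arm with a two-finger parallel gripper is mounted at the origin on the work surface. World frame = base frame: x ahead of the robot, y to its left, z up, the work surface at z = 0. Lengths are in m, angles in degrees, forces in N, time in s.
With the tool pointing down it reaches from about 0.375 to 0.9 m from the base axis. Payload 3.1 kg.
Tool frame: the origin (TCP) lies at the centre of the arm's flange, where the gripper is bolted on; the fingertips stand 182 mm ahead of it and the grasp point (between the pads) lies 164 mm ahead of it; x points along the fingers, z is the direction in which the jaws open and shut, and the axes are right-handed (so a half turn about x gives the same grasp; the last joint's range is limited). The gripper opens to 87 mm and grips with 3 to 60 N. Pads are 19 mm wide; open, the fingers measure 117 mm over their backs; the gripper's body (75 mm by 190 mm) begins 51 mm behind the grasp point.
Start: joints at [-81.618, 30.224, 82.088, -0, 67.689, -10.227], TCP at [0.199, -0.592, 0.405] pointing down, gripper open.
Joint ranges: [-176.69, 176.69], [-43.24, 126.21], [12.49, 139.97], [-82, 262], [0, 151.66], [-163.58, 163.58]. Speed limits (degrees/s): [159.86, 159.86, 180, 180, 180, 180].

INTERFACE

Orientations are given as a 3x3 rotation matrix whose columns are the frame's x, y, z axes.
In Python, from rig import bot gives the robot as it stands.
- The arm moves only by the shell command python3 -m crank 'ROWS' [OPENING]. ROWS is JSON, a list of rows, each an object with "offset": the shift along the tool's x, y, z in m, a list of three; "spin": the turn about the tool's x in rad. A call has 1 to 12 rows; each row shifts and turns the commanded pose from where the row before left it, along the tool's axes as they then stand; what a row does not reach is not made up. A row lasts 1/10 s, in which the tool goes at most 50 mm and 8.59 degrees, less where a joint would pass 70% of its speed; a pose out of reach is approached as far as the arm can. A call is refused whole if a number of a shift passes 0.05 or a number of a turn 0.15, either way. A call with a gripper value outside its range is refused whole. OPENING is the finger opening in m, from 0 to 0.087, set as the call begins (- or left out, the last holds). The fingers move at their own pace and stop on an object; the grip force is fixed at half the most. Time passes only in rows, so rows that do not move let the fingers close. It gives the time, the measured TCP pose, the force and the opening at its end, in the units of the state.
- bot.read_state(): the state, without advancing time (a new reading comes with each control period).
- bot.capture(name): name is "side" or "top"; returns a dict with "pixels" (480x640x3 uint8, blue, green, red), "depth" (480x640 float32, m along the optical axis (not along the pixel's ray), 0 where there is no reading), "K" (3x3 intrinsics, pixels), "world_to_cam" (4x4, takes a point from world to camera coordinates). Camera axes: x right, y up, looking along -z (the intrinsics and any distortion apply to the point x, -y, -z); pixel columns grow to the right and rows downward; lengths in m; the calibration is good to about 2 mm. A picture is of the moment at which its call begins.
- bot.hand_in(): hands the job in, once; it reports no verdict.
Trained networks look in a picture, given as the dict that the camera call returned (one of the last four; its "shot" number tells which), for a name from the list of things; names that differ only in an ending like _2 or _b are one class to them, and where a whole thing is asked for, a point or a joint stands for the part that bears it (a point fixed in the world has none). Each returns a list of dicts, best first, with "p" (0 to 1); they miss things now and then, are a little off and sometimes report something else, mostly with a low value. They report only what shows in the picture. A call takes as long as a camera call. They do not tell look-alikes from the thing itself.
- bot.regions_of(label, picture): "region" (480x640 bool, what is visible of it) and "extent" ([centre column, centre row, width, height] in pixels, round what is visible of it).
The state is a dict: "time_s": time; "joint_positions": joint angles; "qvel": joint speeds; "tau": joint torques, N m; "position": TCP position; "tcp_rot": TCP orientation; "force": force on the tool from outside, world axes, zero at the start; "moment": the same for the moment, N m; "opening": opening from 0.0 (shut) to 1.0 (fully open).
Only numpy, scipy, OpenCV 4.12 (cv2) and the standard library are available. Lean on these libraries where they do the work, as an engineer would, in place of code of your own. Each camera call takes 0.05 s, during which the arm holds its last target.

## Working session

There is one attempt and no reset: what is moved stays moved. The work goes in short steps, Python scripts to look and compute and a shell command to move; the robot and the scene stay as the last step left them, time stands still between calls to the robot, and variables do not carry over. Pictures are saved under pics/ and viewed, and the job is handed in when it is done.

```bash
ls; mkdir -p pics
cat > h.py <<'E'
import numpy as np, cv2
from rig import bot
def save(c,n): cv2.imwrite('pics/'+n,c['pixels'])
def world(c,u,v,d):
    K=c['K'];x=(u-K[0,2])/K[0,0]*d;y=(v-K[1,2])/K[1,1]*d
    p=np.array([x,-y,-d,1.0]);return (np.linalg.inv(c['world_to_cam'])@p)[:3]
def cloud(c,m=None):
    if m is None:m=c['depth']>0
    m=m&(c['depth']>0);v,u=np.nonzero(m);d=c['depth'][v,u];K=c['K']
    P=np.stack([(u-K[0,2])/K[0,0]*d,-(v-K[1,2])/K[1,1]*d,-d,np.ones_like(d)])
    return (np.linalg.inv(c['world_to_cam'])@P)[:3].T
def proj(c,p):
    q=c['world_to_cam']@np.append(p,1);K=c['K']
    return K[0,0]*q[0]/-q[2]+K[0,2],K[1,1]*-q[1]/-q[2]+K[1,2]
E
python3 - <<'E'
from h import *
np.set_printoptions(precision=4,suppress=True)
print(bot.read_state())
for n in('side','top'):
    c=bot.capture(n);save(c,n+'0.png');print(c['K'],np.linalg.inv(c['world_to_cam']),c.keys())
    for l in('canister','plug','lug','cam_left','cam_right','tin','mouth'):
        try:
            for r in bot.regions_of(l,c)[:4]:
                P=cloud(c,r['region']);print(n,l,round(r['p'],2),np.round(r['extent']),r['region'].sum(),np.median(P,0) if len(P) else 0,np.percentile(P,2,axis=0),np.percentile(P,98,axis=0))
        except Exception as e: print(l,e)
E
```

```text
pics
{'time_s': 0.0, 'joint_positions': array([-81.617 ,  30.2773,  82.1551,  -0.0025,  67.6892, -10.2267]), 'qvel': array([-0.0161, -0.0781,  0.0126, -0.0367,  0.0549, -0.0085]), 'tau': array([ -0.0009, -44.0044, -17.659 ,   0.0631,   0.0583,  -0.0002]), 'position': array([ 0.1994, -0.592 ,  0.4038]), 'tcp_rot': array([[-0.0003,  0.9477,  0.3191],
       [ 0.0021,  0.3191, -0.9477],
       [-1.    ,  0.0003, -0.0021]]), 'force': array([-0.3357,  0.2373, -0.1136]), 'moment': array([-0.0165,  0.0038, -0.0233]), 'opening': 1.0002643001607538}
[[536.6478   0.     322.2449]
 [  0.     536.6478 248.2482]
 [  0.       0.       1.    ]] [[ 0.9915  0.0927 -0.0918  0.4006]
 [-0.1299  0.6369 -0.7599 -0.997 ]
 [-0.012   0.7654  0.6435  0.8649]
 [ 0.      0.      0.      1.    ]] dict_keys(['pixels', 'depth', 'K', 'world_to_cam', 'shot'])
side canister 0.97 [316. 180.  37.  77.] 1793 [0.5285 0.1606 0.0873] [0.4845 0.1366 0.0145] [0.5723 0.2483 0.1687]
side canister 0.23 [313. 168.  10.   2.] 37 [0.5163 0.1229 0.1709] [0.5082 0.1058 0.1519] [0.5264 0.1594 0.1794]
side plug 0.95 [212. 338.  19.  2
[... 2242 characters left out ...]
376  0.0866]
top lug 0.65 [367. 343.  16.  14.] 174 [ 0.2637 -0.2511  0.0337] [ 0.247  -0.2702  0.0244] [ 0.2924 -0.1954  0.5819]
top lug 0.52 [392. 344.  15.  11.] 155 [ 0.2626 -0.3263  0.0333] [ 0.2492 -0.3457  0.0274] [ 0.2786 -0.3086  0.0472]
top lug 0.5 [449. 242.  17.  13.] 178 [ 0.5343 -0.4825  0.0332] [ 0.5175 -0.503   0.0058] [ 0.5537 -0.4659  0.0492]
top cam_left 0.44 [171. 239.  26.   8.] 100 [0.536  0.237  0.1623] [0.5276 0.2128 0.153 ] [0.5463 0.2654 0.1722]
top tin 0.59 [273. 226.  20.  24.] 456 [ 0.5752 -0.0004  0.0538] [ 0.5478 -0.0286  0.0181] [0.6055 0.027  0.0606]
top mouth 0.92 [195. 245.  60.  36.] 1390 [0.519  0.179  0.0961] [0.4795 0.1224 0.0066] [0.5686 0.2536 0.1702]
```

Run:
```python
import cv2
a=cv2.imread('pics/side0.png');b=cv2.imread('pics/top0.png')
cv2.imwrite('pics/c1.png',cv2.resize(a[120:320,220:480],None,fx=3,fy=3,interpolation=2))
cv2.imwrite('pics/c2.png',cv2.resize(b[190:340,140:360],None,fx=3.6,fy=3.6,interpolation=2))
```

```text
(no output)
```

View pics/side0.png

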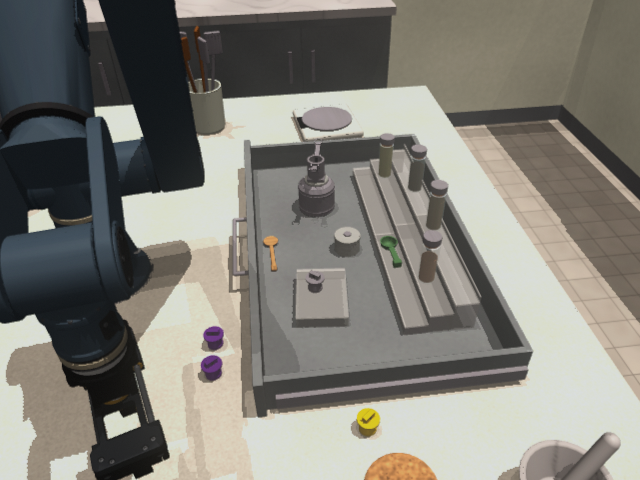

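View pics/top0.png

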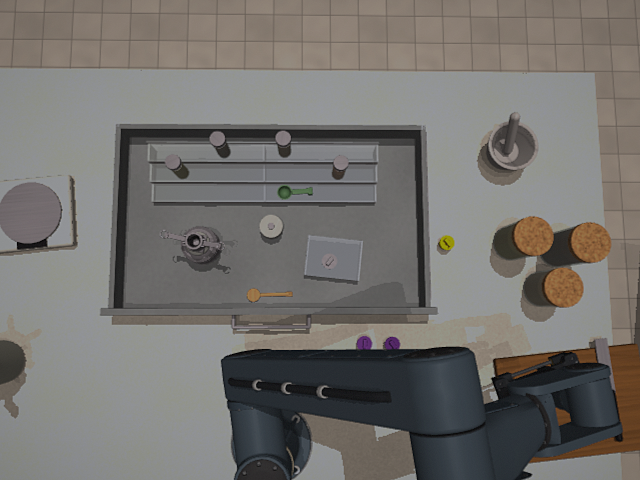

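View pics/c1.png

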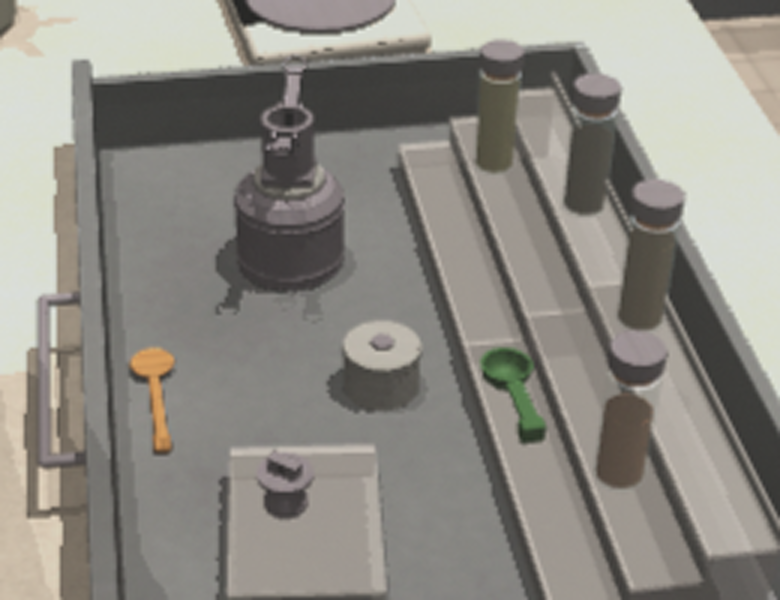

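View pics/c2.png

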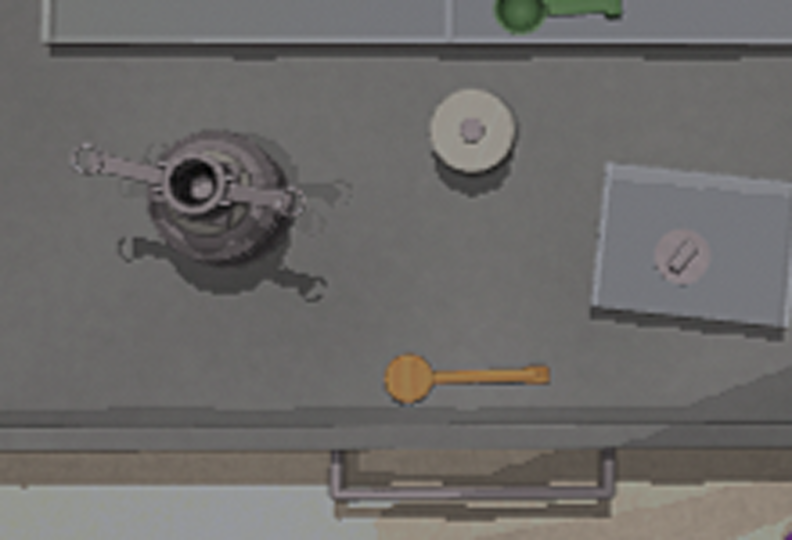

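The side view shows the coupler at about (315,160), with its arms roughly along the world y axis. The steel plug stands on the tier at about (315,280) in side and (329,261) in top. The purple and yellow ones outside the drawer are look-alikes. Next I'll measure from the depth and the edges.

```bash
cat > m.py <<'E'
from h import *
np.set_printoptions(precision=4,suppress=True)
C={n:bot.capture(n) for n in('side','top')}
for n,c in C.items():
    P=cloud(c); 
    near=P[(np.hypot(P[:,0]-.527,P[:,1]-.185)<.12)]
    fl=near[(near[:,2]<.03)]; print(n,'floor',np.median(fl[:,2]))
    for lo in np.arange(.13,.19,.01):
        q=near[(near[:,2]>=lo)&(near[:,2]<lo+.01)]
        if len(q): print(n,round(lo,3),len(q),q.min(0),q.max(0))
    # arms: points >.15, far from axis
    q=near[(near[:,2]>.1)]
    print(n,'rimpts'); 
    m=near[(near[:,2]>.14)]
    for p in m[np.argsort(m[:,1])][::max(1,len(m)//45)]: print('   ',p)
    near=P[(np.hypot(P[:,0]-.482,P[:,1]+.16)<.05)]
    print(n,'tier',np.percentile(near[:,2],[5,20,50,80,95,99]))
    for lo,hi in((.06,.077),(.077,.095)):
        q=near[(near[:,2]>=lo)&(near[:,2]<hi)]
        print(n,'plug',lo,len(q),q.mean(0),q.min(0),q.max(0))
        if lo>.07:
            print(q); w,v=np.linalg.eigh(np.cov(q[:,:2].T));print('ang',np.degrees(np.arctan2(v[1,1],v[0,1])),w)
E
python3 m.py
```

```text
side floor 0.010990743323521124
side 0.13 41 [0.5092 0.1598 0.1303] [0.5505 0.2082 0.1398]
side 0.14 61 [0.5074 0.1534 0.1404] [0.5507 0.2085 0.15  ]
side 0.15 130 [0.5076 0.1491 0.1501] [0.5514 0.2347 0.16  ]
side 0.16 107 [0.5084 0.1165 0.16  ] [0.5506 0.2599 0.1698]
side 0.17 35 [0.5057 0.1057 0.1702] [0.5534 0.2696 0.1796]
side rimpts
    [0.5095 0.1057 0.1796]
    [0.5151 0.114  0.1712]
    [0.5185 0.1211 0.1751]
    [0.5139 0.1244 0.1706]
    [0.5233 0.1424 0.1646]
    [0.5268 0.1534 0.146 ]
    [0.5324 0.1575 0.1488]
    [0.5327 0.1594 0.1534]
    [0.5155 0.1626 0.1588]
    [0.5283 0.1638 0.1599]
    [0.5383 0.1652 0.1406]
    [0.5308 0.1659 0.1438]
    [0.5388 0.1665 0.1602]
    [0.5162 0.1678 0.1615]
    [0.5135 0.1689 0.1523]
    [0.5415 0.1698 0.1434]
    [0.5444 0.172  0.1476]
    [0.5445 0.1727 0.1414]
    [0.5474 0.1742 0.1549]
    [0.517  0.1755 0.1597]
    [0.5097 0.1784 0.1587]
    [0.5094 0.1803 0.1429]
    [0.5101 0.1823 0.1592]
    [0.5491 0.1866 0.1591]
    [0.5079 0.1891 0.1466]
    [0.519  0.1928 0.1581]
    [0.5427 0.1971 0.1594]
    [0.5246 0.1983 0.1515]
   
[... 5144 characters left out ...]
609  0.0814]
 [ 0.4829 -0.1635  0.0819]
 [ 0.4802 -0.1502  0.0834]
 [ 0.4803 -0.1529  0.0817]
 [ 0.4802 -0.1555  0.0837]
 [ 0.4802 -0.1581  0.0833]
 [ 0.4801 -0.1607  0.0848]
 [ 0.4774 -0.1474  0.0856]
 [ 0.4777 -0.1503  0.0813]
 [ 0.4776 -0.1528  0.0828]
 [ 0.4775 -0.1555  0.0832]
 [ 0.4776 -0.1582  0.0818]
 [ 0.478  -0.161   0.0779]
 [ 0.4745 -0.1473  0.088 ]
 [ 0.4752 -0.1503  0.0796]
 [ 0.4751 -0.153   0.0804]
 [ 0.4747 -0.1553  0.0856]
 [ 0.4751 -0.1582  0.081 ]
 [ 0.4724 -0.1502  0.0813]
 [ 0.4723 -0.1529  0.0821]
 [ 0.4721 -0.1554  0.0849]
 [ 0.4701 -0.1398  0.0773]
 [ 0.4699 -0.153   0.0796]
 [ 0.4673 -0.1636  0.0778]
 [ 0.462  -0.1503  0.0782]]
ang 147.63220578463066 [0.     0.0001]
```

Run:
```python
import cv2
a=cv2.imread('pics/side0.png');b=cv2.imread('pics/top0.png')
g=lambda i:cv2.convertScaleAbs(i,alpha=1.4,beta=20)
cv2.imwrite('pics/c3.png',g(cv2.resize(b[220:275,155:235],None,fx=9,fy=9,interpolation=0)))
cv2.imwrite('pics/c4.png',g(cv2.hconcat([cv2.resize(b[245:280,310:350],None,fx=9,fy=9,interpolation=0),cv2.resize(a[263:298,295:335],None,fx=9,fy=9,interpolation=0)])))
cv2.imwrite('pics/c5.png',g(cv2.resize(a[135:220,285:350],None,fx=7,fy=7,interpolation=0)))
```

```text
(no output)
```

View pics/c3.png

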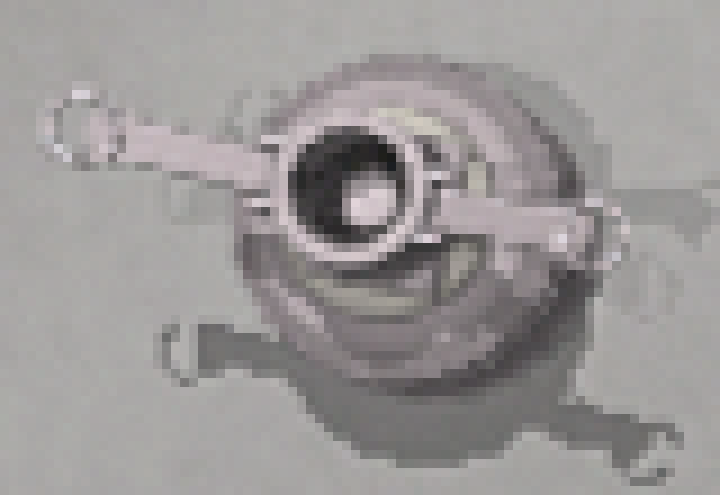

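View pics/c4.png

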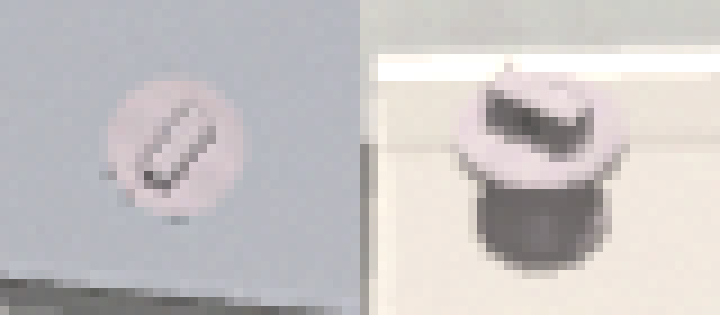

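View pics/c5.png

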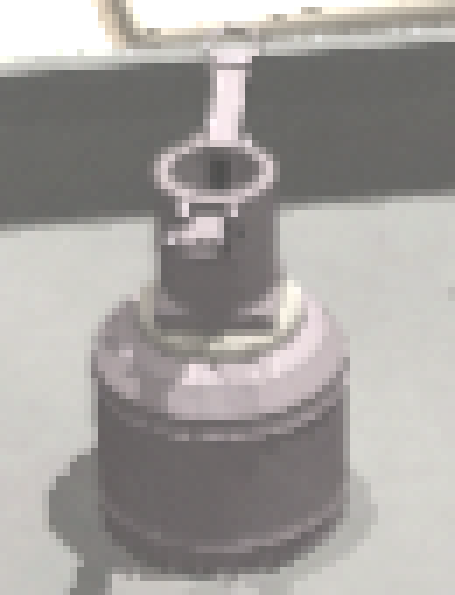

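The top view puts the bore at about (193.4,240.6) px and the flange at about (329,260.6) px. In the side view they are at about (315,159) and (315,277). Now I'll turn these into world positions and fit the arms and the lug yaw.

```bash
cat > m2.py <<'E'
from h import *
from scipy.optimize import least_squares
np.set_printoptions(precision=4,suppress=True)
C={n:bot.capture(n) for n in('side','top')}
def ray(c,u,v):
    a=world(c,u,v,0.5);o=np.linalg.inv(c['world_to_cam'])[:3,3];d=a-o;return o,d/np.linalg.norm(d)
def atz(c,u,v,z):
    o,d=ray(c,u,v);return o+d*(z-o[2])/d[2]
def tri(a,b):
    (o1,d1),(o2,d2)=a,b
    s=np.linalg.lstsq(np.stack([d1,-d2],1),o2-o1,rcond=None)[0]
    p,q=o1+s[0]*d1,o2+s[1]*d2
    return (p+q)/2,np.linalg.norm(p-q)
print('rim tri',tri(ray(C['side'],315.1,159.1),ray(C['top'],193.4,240.6)))
for z in(.158,.160,.162):print(z,atz(C['side'],315.1,159.1,z),atz(C['top'],193.4,240.6,z))
print('plug tri (flange mid)',tri(ray(C['side'],314.8,276.8),ray(C['top'],329.05,260.6)))
for z in(.071,.073):print(z,atz(C['side'],314.8,276.8,z),atz(C['top'],329.05,260.6,z))
for n,c in C.items():
    P=cloud(c);cx=P[(abs(P[:,2]-.159)<.006)&(np.hypot(P[:,0]-.527,P[:,1]-.181)<.03)]
    near=P[np.hypot(P[:,0]-.527,P[:,1]-.181)<.1]
    for s in(1,-1):
        q=near[(near[:,2]>.145)&(s*(near[:,1]-.181)>.035)&(abs(near[:,1]-.181)<.068)]
        a=np.polyfit(q[:,1],q[:,0],1);b=np.polyfit(q[:,1],q[:,2],1);print(n,s,len(q),'dx/dy',a,'z',b, 'x@',np.polyval(a,.181+s*.05),'z@+-30,60',np.polyval(b,.181+s*.03),np.polyval(b,.181+s*.06))
    # depth of can shoulder cylinder
    near=P[(np.hypot(P[:,0]-.527,P[:,1]-.181)<.06)]
    q=near[(near[:,2]>.025)&(near[:,2]<.07)]
    f=least_squares(lambda p:np.hypot(q[:,0]-p[0],q[:,1]-p[1])-.048,[.527,.181],loss='soft_l1',f_scale=.002);print(n,'can axis',f.x,len(q))
    q=near[(near[:,2]>.12)&(near[:,2]<.15)&(np.hypot(near[:,0]-.527,near[:,1]-.181)<.027)&(np.hypot(near[:,0]-.527,near[:,1]-.181)>.018)]
    f=least_squares(lambda p:np.hypot(q[:,0]-p[0],q[:,1]-p[1])-.022,[.527,.181],loss='soft_l1',f_scale=.002);print(n,'coupler wall',f.x,len(q))
    t=P[(np.hypot(P[:,0]-.482,P[:,1]+.157)<.05)];r=np.hypot(t[:,0]-.482,t[:,1]+.157)
    print(n,'tier z',np.median(t[(r>.024)&(r<.035)][:,2]),'flange z',np.median(t[(r>.014)&(r<.018)&(t[:,2]>.06)][:,2]))
E
python3 m2.py
python3 - <<'E'
import cv2
a=cv2.imread('pics/side0.png');b=cv2.imread('pics/top0.png')
g=lambda i:cv2.convertScaleAbs(i,alpha=1.4,beta=20)
cv2.imwrite('pics/c6.png',g(cv2.hconcat([cv2.resize(b[248:274,317:343],None,fx=15,fy=15,interpolation=0),cv2.resize(a[266:292,302:328],None,fx=15,fy=15,interpolation=0)])))
E
```

```text
rim tri (array([0.5269, 0.1859, 0.1608]), np.float64(0.003733727664640361))
0.158 [0.5293 0.191  0.158 ] [0.5253 0.1865 0.158 ]
0.16 [0.5289 0.1876 0.16  ] [0.5251 0.1861 0.16  ]
0.162 [0.5286 0.1842 0.162 ] [0.5249 0.1857 0.162 ]
plug tri (flange mid) (array([ 0.4835, -0.1561,  0.0745]), np.float64(0.003081654943962349))
0.071 [ 0.4854 -0.1522  0.071 ] [ 0.4822 -0.1562  0.071 ]
0.073 [ 0.4852 -0.1544  0.073 ] [ 0.4821 -0.1561  0.073 ]
side 1 53 dx/dy [0.2562 0.4807] z [0.4137 0.0668] x@ 0.5399365405759513 z@+-30,60 0.15413100139723618 0.16654144189346698
side -1 26 dx/dy [0.3    0.4787] z [-0.3237  0.2105] x@ 0.518009996092136 z@+-30,60 0.1616570873894094 0.17136736247887394
side can axis [0.53   0.1888] 500
side coupler wall [0.528  0.1832] 98
side tier z 0.04106287961223154 flange z 0.07365079404416197
top 1 72 dx/dy [0.222 0.484] z [0.3128 0.0884] x@ 0.5352807394712179 z@+-30,60 0.1544367806542089 0.16382152284736698
top -1 69 dx/dy [0.2084 0.4862] z [-0.331   0.2092] x@ 0.5134956420671558 z@+-30,60 0.15922067405812054 0.16914930135950496
top can axis [0.5259 0.1878] 82
top coupler wall [0.5266 0.1797] 63
top tier z 0.03866266838540011 flange z 0.07155762389986964
```

View pics/c6.png

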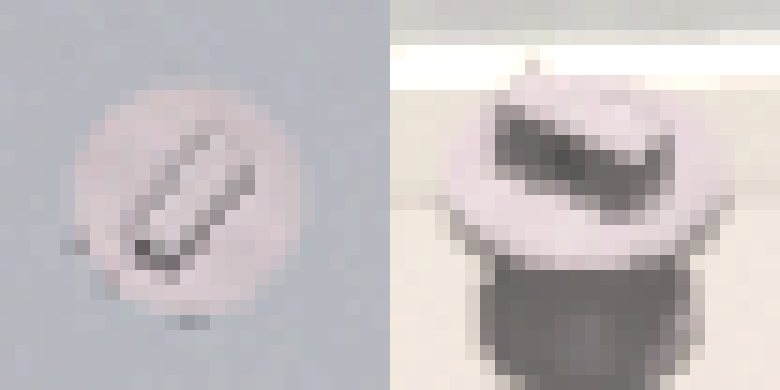

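```bash
python3 -m crank '[{"offset":[0,0.017,-0.0135],"spin":0},{"offset":[0,0.037,-0.0292],"spin":0},{"offset":[0,0.037,-0.0292],"spin":0},{"offset":[0,0.037,-0.0292],"spin":0},{"offset":[0,0.037,-0.0292],"spin":0},{"offset":[0,0.037,-0.0292],"spin":0},{"offset":[0,0.037,-0.0292],"spin":0},{"offset":[0,0.037,-0.0292],"spin":0},{"offset":[0,0.037,-0.0292],"spin":0},{"offset":[0,0.037,-0.0292],"spin":0},{"offset":[0,0.037,-0.0292],"spin":0},{"offset":[0,0.0215,-0.017],"spin":0}]' 0.05
python3 -m crank '[{"offset":[0,0,0],"spin":0.088},{"offset":[0,0,0],"spin":0.14},{"offset":[0,0,0],"spin":0.14},{"offset":[0,0,0],"spin":0.14},{"offset":[0,0,0],"spin":0.14},{"offset":[0,0,0],"spin":0.14},{"offset":[0,0,0],"spin":0.12},{"offset":[0,0,0],"spin":0.08},{"offset":[0,0,0],"spin":0},{"offset":[0,0,0],"spin":0}]'
```

```text
time_s: 2.2
position: [0.4849, -0.1535, 0.405]
tcp_rot: [[0.001, 0.947, 0.321], [0.0, 0.321, -0.947], [-1.0, 0.001, -0.0]]
force: [0.4, -0.7, -0.4]
opening: 0.571
time_s: 3.2
position: [0.4837, -0.1563, 0.4049]
tcp_rot: [[0.0, 0.789, -0.614], [-0.0, -0.614, -0.789], [-1.0, 0.0, -0.0]]
force: [-0.2, 0.5, -0.2]
opening: 0.575
```

```bash
python3 -m crank '[{"offset":[0.02,0,0],"spin":0},{"offset":[0.03,0,0],"spin":0},{"offset":[0.03,0,0],"spin":0},{"offset":[0.02,0,0],"spin":0},{"offset":[0.01,0,0],"spin":0},{"offset":[0,0,0],"spin":0}]' 0.04
python3 - <<'E'
from h import *
cs=[bot.capture(n) for n in('side','top')]
g=lambda i:cv2.convertScaleAbs(i,alpha=1.4,beta=20)
s=bot.read_state();p=s['position'];print(p)
out=[]
for c in cs:
    t=p+np.array([0,0,-.182]);print(proj(c,t))
    u,v=map(int,proj(c,[.4837,-.156,.08]))
    im=c['pixels'][v-30:v+30,u-30:u+30].copy();im=cv2.resize(im,None,fx=6.6,fy=6.6,interpolation=0);out.append(im);print(u-30,v-30)
cv2.imwrite('pics/d1.png',g(cv2.hconcat(out)))
E
```

```text
time_s: 3.8
position: [0.4835, -0.1562, 0.2937]
tcp_rot: [[-0.002, 0.788, -0.615], [0.001, -0.615, -0.788], [-1.0, -0.003, 0.0]]
force: [-0.3, -0.4, -0.5]
opening: 0.46
[ 0.48409268 -0.1565101   0.29531068]
(np.float64(313.9919749045411), np.float64(263.54280316384666))
284 244
(np.float64(329.9719571077816), np.float64(258.55227357884075))
299 229
```

View pics/d1.png

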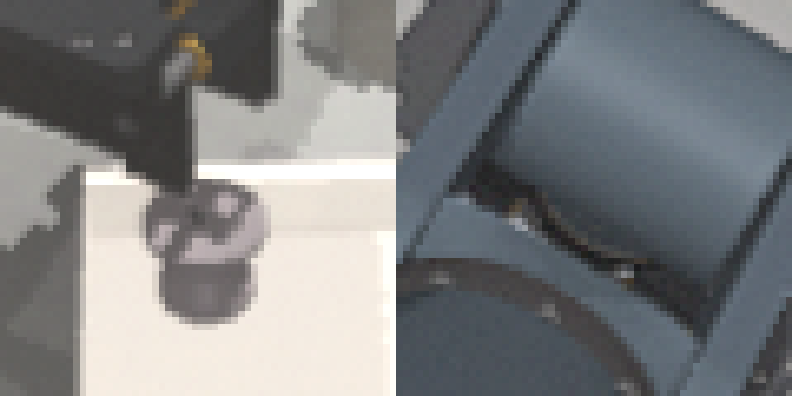

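Side view: the near finger is beside the lug and the jaw axis matches its thin direction. I'll lower it until the tips sit just above the flange.

```bash
python3 -m crank '[{"offset":[0.01,0,0],"spin":0},{"offset":[0.01,0,0],"spin":0},{"offset":[0.008,0,0],"spin":0},{"offset":[0.004,0,0],"spin":0},{"offset":[0.002,0,0],"spin":0},{"offset":[0.002,0,0],"spin":0},{"offset":[0,0,0],"spin":0},{"offset":[0,0,0],"spin":0}]' 0.035
python3 - <<'E'
from h import *
c=bot.capture('side')
g=lambda i:cv2.convertScaleAbs(i,alpha=1.6,beta=30)
cv2.imwrite('pics/d2.png',g(cv2.resize(c['pixels'][240:305,280:350],None,fx=8,fy=8,interpolation=0)))
s=bot.read_state();print(s['position'],s['force'])
E
```

```text
time_s: 4.7
position: [0.4838, -0.1563, 0.2589]
tcp_rot: [[0.0, 0.788, -0.616], [-0.0, -0.616, -0.788], [-1.0, 0.0, -0.0]]
force: [1.0, 1.0, -0.6]
opening: 0.403
[ 0.4837749  -0.15634278  0.25894416] [ 0.0228973   0.08392482 -0.21765385]
```

View pics/d2.png

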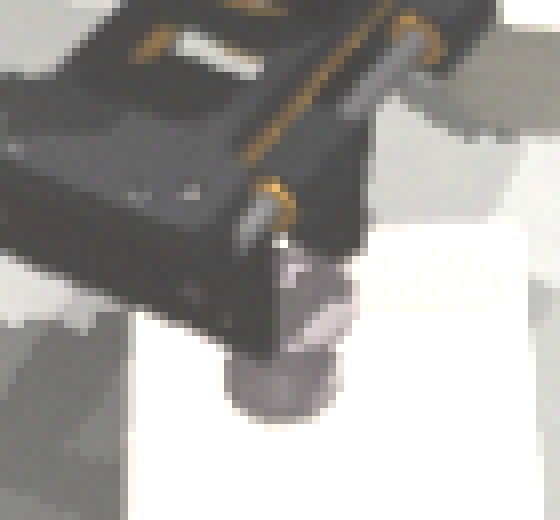

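```bash
python3 -m crank '[{"offset":[0.001,0,0],"spin":0},{"offset":[0.001,0,0],"spin":0},{"offset":[0,0,0],"spin":0}]' 0.025
python3 -m crank '[{"offset":[0,0,0],"spin":0},{"offset":[0,0,0],"spin":0},{"offset":[0,0,0],"spin":0},{"offset":[0,0,0],"spin":0},{"offset":[0,0,0],"spin":0},{"offset":[0,0,0],"spin":0}]' 0.005
python3 - <<'E'
from h import *
c=bot.capture('side')
g=lambda i:cv2.convertScaleAbs(i,alpha=1.6,beta=30)
cv2.imwrite('pics/d3.png',g(cv2.resize(c['pixels'][240:305,280:350],None,fx=8,fy=8,interpolation=0)))
s=bot.read_state();print(s['position'],s['force'],s['opening']*87)
E
```

```text
time_s: 5.05
position: [0.4837, -0.1563, 0.2567]
tcp_rot: [[-0.0, 0.788, -0.616], [0.0, -0.616, -0.788], [-1.0, -0.0, 0.0]]
force: [-0.1, 0.3, -0.1]
opening: 0.298
time_s: 5.65
position: [0.4837, -0.1562, 0.2567]
tcp_rot: [[0.0, 0.788, -0.616], [0.0, -0.616, -0.788], [-1.0, -0.0, -0.0]]
force: [0.0, -0.4, 0.0]
opening: 0.114
[ 0.48373146 -0.15626457  0.2567337 ] [ 0.48928812  0.06502433 -0.63941622] 9.78497089881504
```

View pics/d3.png

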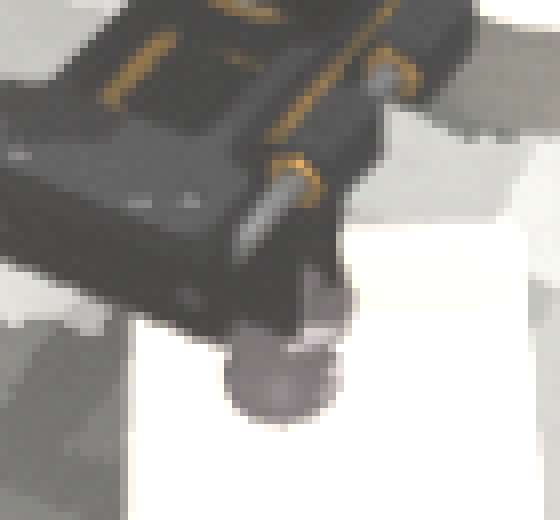

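```bash
python3 -m crank '[{"offset":[-0.002,0,0],"spin":0},{"offset":[-0.005,0,0],"spin":0},{"offset":[-0.01,0,0],"spin":0},{"offset":[-0.015,0,0],"spin":0},{"offset":[-0.025,0,0],"spin":0},{"offset":[-0.03,0,0],"spin":0},{"offset":[-0.03,0,0],"spin":0},{"offset":[-0.03,0,0],"spin":0},{"offset":[-0.018,0,0],"spin":0},{"offset":[0,0,0],"spin":0},{"offset":[0,0,0],"spin":0}]'
python3 - <<'E'
from h import *
c=bot.capture('side')
g=lambda i:cv2.convertScaleAbs(i,alpha=1.4,beta=20)
s=bot.read_state();p=s['position'];print(p,s['force'],s['moment'],s['opening']*87)
u,v=map(int,proj(c,p-[0,0,.2]));print(u,v)
cv2.imwrite('pics/d4.png',g(cv2.resize(c['pixels'][v-35:v+35,u-35:u+35],None,fx=8,fy=8,interpolation=0)))
E
```

```text
time_s: 6.8
position: [0.4832, -0.156, 0.4219]
tcp_rot: [[0.0, 0.788, -0.616], [-0.0, -0.616, -0.788], [-1.0, 0.0, 0.0]]
force: [0.5, 0.9, -3.0]
opening: 0.114
[ 0.48305332 -0.15595122  0.42103439] [-0.15715226 -0.16379134 -2.13780729] [0.07402002 0.02699631 0.02729556] 9.477976407965718
312 222
```

View pics/d4.png

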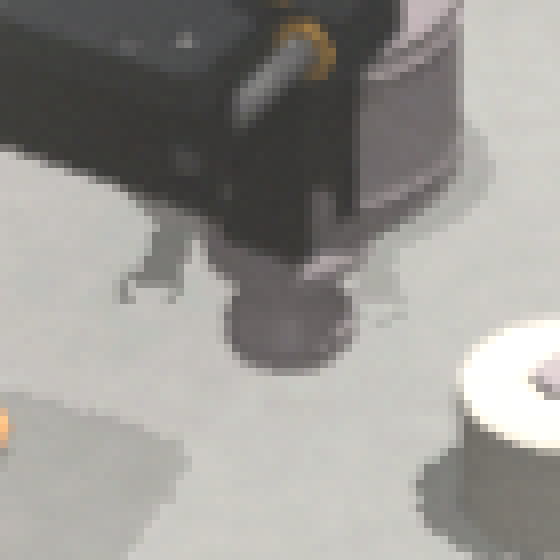

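```bash
python3 -m crank '[{"offset":[0,-0.00803,-0.01347],"spin":0},{"offset":[0,-0.01605,-0.02694],"spin":0},{"offset":[0,-0.01605,-0.02694],"spin":0},{"offset":[0,-0.01605,-0.02694],"spin":0},{"offset":[0,-0.01605,-0.02694],"spin":0},{"offset":[0,-0.01605,-0.02694],"spin":0},{"offset":[0,-0.01605,-0.02694],"spin":0},{"offset":[0,-0.01605,-0.02694],"spin":0},{"offset":[0,-0.01605,-0.02694],"spin":0},{"offset":[0,-0.01605,-0.02694],"spin":0},{"offset":[0,-0.01605,-0.02694],"spin":0},{"offset":[0,-0.00803,-0.01347],"spin":0}]'
python3 -m crank '[{"offset":[0,0,0],"spin":-0.08},{"offset":[0,0,0],"spin":-0.12},{"offset":[0,0,0],"spin":-0.12},{"offset":[0,0,0],"spin":-0.12},{"offset":[0,0,0],"spin":0},{"offset":[0,0,0],"spin":0}]'
python3 - <<'E'
from h import *
c=bot.capture('side')
g=lambda i:cv2.convertScaleAbs(i,alpha=1.4,beta=20)
s=bot.read_state();p=s['position'];print(p,s['tcp_rot'],s['force'],s['moment'],s['opening']*87)
u,v=map(int,proj(c,p-[0,0,.2]));print(u,v, proj(c,p-[0,0,.184]),proj(c,p-[0,0,.217]))
cv2.imwrite('pics/d5.png',g(cv2.resize(c['pixels'][v-30:v+45,u-40:u+40],None,fx=7.5,fy=7.5,interpolation=0)))
E
```

```text
time_s: 8.05
position: [0.5262, 0.189, 0.4203]
tcp_rot: [[-0.003, 0.79, -0.614], [0.001, -0.614, -0.79], [-1.0, -0.003, 0.001]]
force: [0.4, -0.6, -1.9]
opening: 0.107
time_s: 8.65
position: [0.5267, 0.1859, 0.421]
tcp_rot: [[-0.002, 0.975, -0.224], [-0.0, -0.224, -0.975], [-1.0, -0.002, 0.001]]
force: [0.2, -0.6, -2.0]
opening: 0.113
[0.52676586 0.18594441 0.42121621] [[-1.32134864e-03  9.74712492e-01 -2.23458748e-01]
 [-2.60044392e-04 -2.23459270e-01 -9.74713233e-01]
 [-9.99999093e-01 -1.22982681e-03  5.48736120e-04]] [ 0.94228254  0.57594537 -2.11807834] [ 0.08551145 -0.02263478  0.00302679] 9.479199120458851
313 137 (np.float64(313.6568419993564), np.float64(132.01431252150974)) (np.float64(313.95260793982806), np.float64(144.01023043513905))
```

View pics/d5.png

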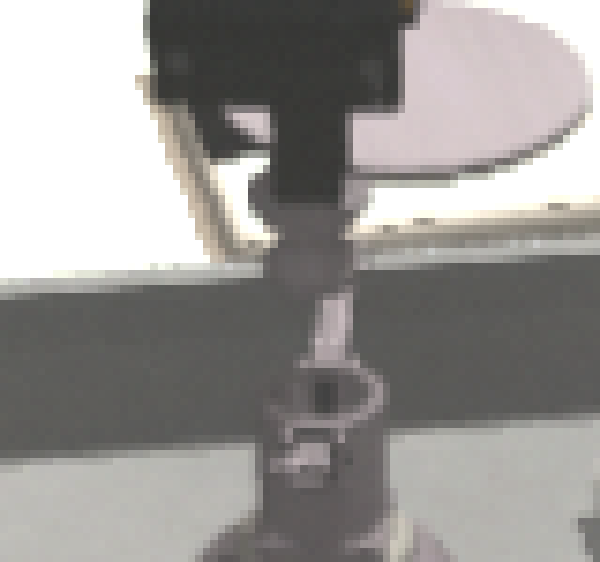

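Side view: the held plug is centred on the tool axis at u≈313.7. The coupler is at u≈315.4, so the side camera and the arm agree and the top camera is biased. I'll shift about 2 mm and then descend.

```bash
python3 -m crank '[{"offset":[0.005,0.0007,-0.001],"spin":0},{"offset":[0.01,0.0007,-0.001],"spin":0},{"offset":[0.01,0,0],"spin":0},{"offset":[0.008,0,0],"spin":0},{"offset":[0.004,0,0],"spin":0},{"offset":[0,0,0],"spin":0},{"offset":[0,0,0],"spin":0},{"offset":[0,0,0],"spin":0}]'
python3 - <<'E'
from h import *
c=bot.capture('side')
g=lambda i:cv2.convertScaleAbs(i,alpha=1.4,beta=20)
s=bot.read_state();p=s['position'];print(p,s['force'])
print(proj(c,p-[0,0,.184]),proj(c,p-[0,0,.217]))
cv2.imwrite('pics/d6.png',g(cv2.resize(c['pixels'][120:180,280:350],None,fx=9,fy=9,interpolation=0)))
E
```

```text
time_s: 9.5
position: [0.529, 0.1876, 0.3852]
tcp_rot: [[0.001, 0.975, -0.221], [0.0, -0.221, -0.975], [-1.0, 0.001, -0.0]]
force: [0.6, 0.0, -2.6]
opening: 0.113
[0.528998   0.1875819  0.38521561] [ 0.80121699 -0.29648098 -2.02825802]
(np.float64(314.78969292232813), np.float64(144.6928432273834)) (np.float64(315.0624214362903), np.float64(156.27375400515263))
```

View pics/d6.png

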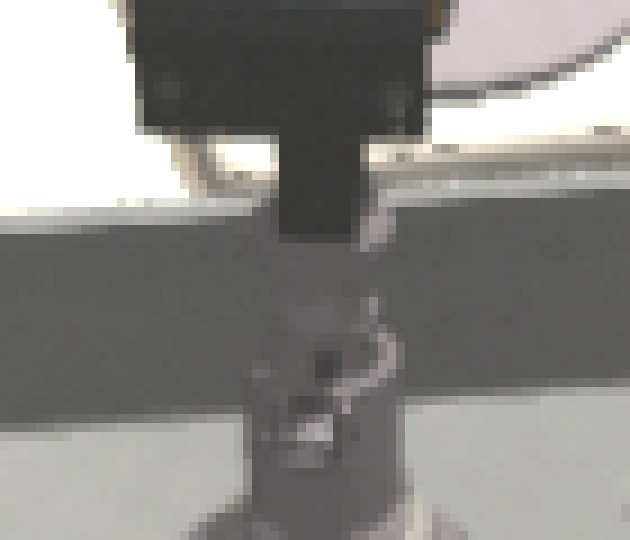

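```bash
python3 -m crank '[{"offset":[0.003,0,0],"spin":0},{"offset":[0.002,0,0],"spin":0},{"offset":[0.001,0,0],"spin":0},{"offset":[0.0005,0,0],"spin":0},{"offset":[0,0,0],"spin":0}]'
for i in 1; do python3 -m crank '[{"offset":[0.0005,0,0],"spin":0},{"offset":[0.0005,0,0],"spin":0},{"offset":[0,0,0],"spin":0}]'; done
python3 -m crank '[{"offset":[0.0005,0,0],"spin":0},{"offset":[0.0005,0,0],"spin":0},{"offset":[0,0,0],"spin":0}]'
```

```text
time_s: 10.05
position: [0.5288, 0.1876, 0.3782]
tcp_rot: [[-0.0, 0.975, -0.221], [-0.0, -0.221, -0.975], [-1.0, -0.0, 0.0]]
force: [-0.1, 0.2, -1.7]
opening: 0.114
time_s: 10.35
position: [0.5288, 0.1876, 0.3772]
tcp_rot: [[-0.0, 0.975, -0.221], [0.0, -0.221, -0.975], [-1.0, -0.0, 0.0]]
force: [0.7, -0.0, -0.8]
opening: 0.11
time_s: 10.65
position: [0.5288, 0.1876, 0.3762]
tcp_rot: [[-0.0, 0.975, -0.221], [-0.0, -0.221, -0.975], [-1.0, -0.0, 0.0]]
force: [0.1, 0.4, -2.1]
opening: 0.113
```

```bash
python3 -m crank '[{"offset":[0.0005,0,0],"spin":0},{"offset":[0.0005,0,0],"spin":0},{"offset":[0,0,0],"spin":0}]'
python3 -m crank '[{"offset":[0.0005,0,0],"spin":0},{"offset":[0,0,0],"spin":0}]'
```

```text
time_s: 10.95
position: [0.5288, 0.1876, 0.3752]
tcp_rot: [[-0.0, 0.975, -0.221], [-0.0, -0.221, -0.975], [-1.0, -0.0, 0.0]]
force: [0.0, -0.3, -1.7]
opening: 0.111
time_s: 11.15
position: [0.5288, 0.1875, 0.3747]
tcp_rot: [[-0.0, 0.975, -0.221], [-0.0, -0.221, -0.975], [-1.0, -0.0, 0.0]]
force: [-0.8, -1.1, -2.1]
opening: 0.115
```

```bash
python3 -m crank '[{"offset":[0.0005,0,0],"spin":0},{"offset":[0.0005,0,0],"spin":0},{"offset":[0,0,0],"spin":0}]'
python3 -m crank '[{"offset":[0.0005,0,0],"spin":0},{"offset":[0.0005,0,0],"spin":0},{"offset":[0,0,0],"spin":0}]'
python3 -c "
from h import *
s=bot.read_state();print(s['position'],s['force'],s['moment'])"
```

```text
time_s: 11.45
position: [0.5288, 0.1875, 0.3737]
tcp_rot: [[-0.0, 0.975, -0.221], [0.0, -0.221, -0.975], [-1.0, -0.0, 0.0]]
force: [0.1, -0.0, -2.5]
opening: 0.114
time_s: 11.75
position: [0.5288, 0.1875, 0.3727]
tcp_rot: [[-0.0, 0.975, -0.221], [-0.0, -0.221, -0.975], [-1.0, -0.0, 0.0]]
force: [0.4, -0.2, -2.7]
opening: 0.114
[0.52879651 0.18754995 0.37266068] [ 0.42834406 -0.19620056 -2.66450828] [ 0.0752927   0.02469256 -0.02931941]
```

```bash
python3 -m crank '[{"offset":[0.0007,0,0],"spin":0},{"offset":[0.0007,0,0],"spin":0},{"offset":[0,0,0],"spin":0}]' | egrep 'pos|force'
python3 -m crank '[{"offset":[0.0007,0,0],"spin":0},{"offset":[0.0007,0,0],"spin":0},{"offset":[0,0,0],"spin":0}]' | egrep 'pos|force'
```

```text
position: [0.5288, 0.1876, 0.3712]
force: [0.3, 0.4, -1.7]
position: [0.5288, 0.1876, 0.3698]
force: [-0.4, -0.7, -2.4]
```

Run:
```python
from h import *
c=bot.capture('side')
g=lambda i:cv2.convertScaleAbs(i,alpha=1.4,beta=20)
s=bot.read_state();p=s['position'];print(p,s['force'])
cv2.imwrite('pics/d7.png',g(cv2.resize(c['pixels'][120:180,280:350],None,fx=9,fy=9,interpolation=0)))
```

```text
[0.52878295 0.18757695 0.36987349] [ 0.01771626  0.06197209 -1.64768939]
```

View pics/d7.png

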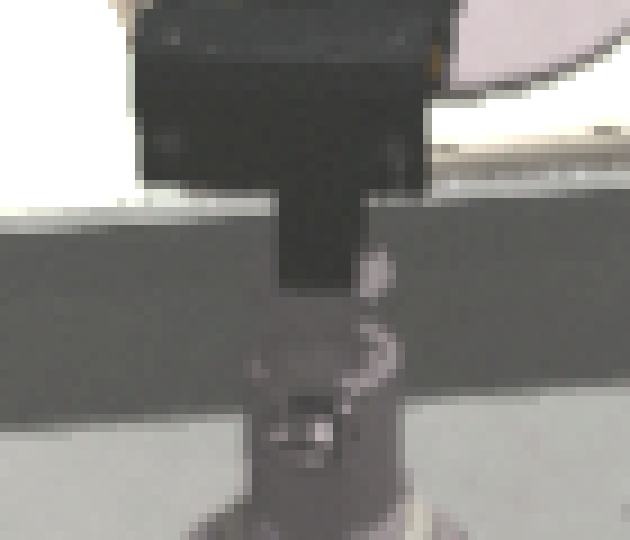

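The nose is in the bore with no contact force. I'll keep lowering slowly and watch the force.

```bash
for i in 1; do python3 -m crank '[{"offset":[0.001,0,0],"spin":0},{"offset":[0.001,0,0],"spin":0},{"offset":[0.001,0,0],"spin":0},{"offset":[0,0,0],"spin":0}]' | egrep 'pos|force'; done
python3 -m crank '[{"offset":[0.001,0,0],"spin":0},{"offset":[0.001,0,0],"spin":0},{"offset":[0.001,0,0],"spin":0},{"offset":[0,0,0],"spin":0}]' | egrep 'pos|force'
python3 -m crank '[{"offset":[0.001,0,0],"spin":0},{"offset":[0.001,0,0],"spin":0},{"offset":[0.001,0,0],"spin":0},{"offset":[0,0,0],"spin":0}]' | egrep 'pos|force'
```

```text
position: [0.5287, 0.1876, 0.3667]
force: [-0.1, -0.3, -2.5]
position: [0.5287, 0.1875, 0.3638]
force: [0.4, -0.3, -1.6]
position: [0.5288, 0.1876, 0.3608]
force: [-0.3, 0.4, -2.5]
```

```bash
python3 -m crank '[{"offset":[0.001,0,0],"spin":0},{"offset":[0.001,0,0],"spin":0},{"offset":[0.001,0,0],"spin":0},{"offset":[0,0,0],"spin":0}]' | egrep 'pos|force'
python3 -m crank '[{"offset":[0.001,0,0],"spin":0},{"offset":[0.001,0,0],"spin":0},{"offset":[0.001,0,0],"spin":0},{"offset":[0,0,0],"spin":0}]' | egrep 'pos|force'
python3 -m crank '[{"offset":[0.0005,0,0],"spin":0},{"offset":[0.0005,0,0],"spin":0},{"offset":[0,0,0],"spin":0}]' | egrep 'pos|force'
python3 -m crank '[{"offset":[0.0004,0,0],"spin":0},{"offset":[0.0004,0,0],"spin":0},{"offset":[0,0,0],"spin":0}]' | egrep 'pos|force'
```

```text
position: [0.5288, 0.1876, 0.3578]
force: [0.9, 0.1, -2.0]
position: [0.5288, 0.1876, 0.3547]
force: [-0.8, -0.5, -2.4]
position: [0.5288, 0.1876, 0.3539]
force: [-0.1, -0.6, -1.5]
position: [0.5288, 0.1876, 0.3531]
force: [0.1, -0.2, -1.4]
```

```bash
python3 -m crank '[{"offset":[0.0004,0,0],"spin":0},{"offset":[0.0004,0,0],"spin":0},{"offset":[0,0,0],"spin":0}]' | egrep 'pos|force'
python3 -m crank '[{"offset":[0.0004,0,0],"spin":0},{"offset":[0.0004,0,0],"spin":0},{"offset":[0,0,0],"spin":0}]' | egrep 'pos|force'
```

```text
position: [0.5288, 0.1876, 0.3523]
force: [-0.2, 0.5, -2.1]
position: [0.5288, 0.1876, 0.3515]
force: [-0.5, -0.2, -2.3]
```

```bash
python3 -m crank '[{"offset":[0.0003,0,0],"spin":0},{"offset":[0.0003,0,0],"spin":0},{"offset":[0,0,0],"spin":0}]' | egrep 'pos|force'
python3 -m crank '[{"offset":[0.0003,0,0],"spin":0},{"offset":[0,0,0],"spin":0}]' | egrep 'pos|force'
python3 -m crank '[{"offset":[0.0003,0,0],"spin":0},{"offset":[0,0,0],"spin":0}]' | egrep 'pos|force'
```

```text
position: [0.5288, 0.1876, 0.3512]
force: [-0.4, 0.1, 0.6]
position: [0.5289, 0.1876, 0.3511]
force: [-1.4, -0.0, 1.4]
position: [0.5289, 0.1877, 0.3508]
force: [-0.6, 0.6, 3.7]
```

Contact with the gasket at TCP z≈0.351, where 0.3515 was expected, with only about 4–6 N. Releasing.

```bash
python3 -m crank '[{"offset":[-0.0002,0,0],"spin":0},{"offset":[0,0,0],"spin":0},{"offset":[0,0,0],"spin":0},{"offset":[0,0,0],"spin":0}]' 0.022
python3 -m crank '[{"offset":[-0.003,0,0],"spin":0},{"offset":[-0.006,0,0],"spin":0},{"offset":[-0.01,0,0],"spin":0},{"offset":[-0.02,0,0],"spin":0},{"offset":[-0.021,0,0],"spin":0},{"offset":[0,0,0],"spin":0},{"offset":[0,0,0],"spin":0}]'
python3 - <<'E'
from h import *
c=bot.capture('side')
g=lambda i:cv2.convertScaleAbs(i,alpha=1.4,beta=20)
s=bot.read_state();p=s['position'];print(p,s['force'])
cv2.imwrite('pics/e1.png',g(cv2.resize(c['pixels'][110:190,275:355],None,fx=7,fy=7,interpolation=0)))
E
```

```text
time_s: 16.7
position: [0.5289, 0.1875, 0.3503]
tcp_rot: [[-0.0, 0.975, -0.221], [-0.0, -0.221, -0.975], [-1.0, -0.0, 0.0]]
force: [0.7, 0.1, -0.1]
opening: 0.245
time_s: 17.4
position: [0.5287, 0.1876, 0.4113]
tcp_rot: [[0.002, 0.975, -0.221], [0.0, -0.221, -0.975], [-1.0, 0.002, -0.001]]
force: [-0.9, 0.3, 0.1]
opening: 0.254
[0.52846022 0.18752359 0.4104018 ] [-0.37267444  0.25294796  0.0093408 ]
```

View pics/e1.png

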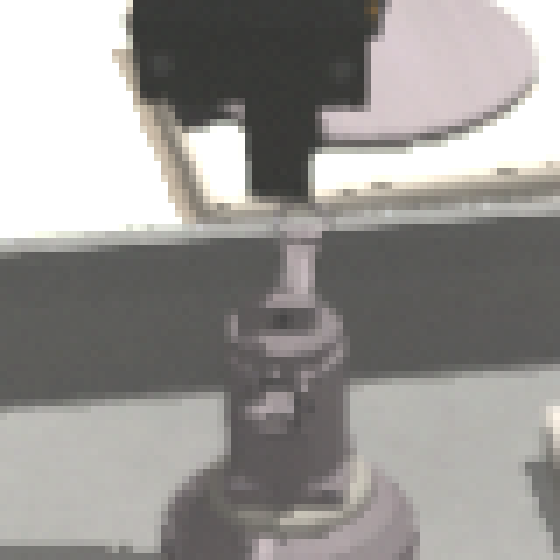

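The plug is seated, with its flange resting just above the rim and both arms still up. I'll open fully and come down astride the coupler onto both arms.

```bash
python3 -m crank '[{"offset":[0,0,0],"spin":0},{"offset":[0,0,0],"spin":0},{"offset":[0,0,0],"spin":0},{"offset":[0,0,0],"spin":0},{"offset":[0,0,0],"spin":0},{"offset":[0,0,0],"spin":0},{"offset":[0,0,0],"spin":0},{"offset":[0,0,0],"spin":0}]' 0.087
python3 -m crank '[{"offset":[0.006,0,0],"spin":0},{"offset":[0.01,0,0],"spin":0},{"offset":[0.01,0,0],"spin":0},{"offset":[0.01,0,0],"spin":0},{"offset":[0.006,0,0],"spin":0},{"offset":[0.003,0,0],"spin":0},{"offset":[0,0,0],"spin":0},{"offset":[0,0,0],"spin":0}]'
python3 - <<'E'
from h import *
c=bot.capture('side');d=bot.capture('top')
g=lambda i:cv2.convertScaleAbs(i,alpha=1.4,beta=20)
s=bot.read_state();p=s['position'];print(p,s['force'],s['joint_positions'])
cv2.imwrite('pics/e2.png',g(cv2.hconcat([cv2.resize(c['pixels'][120:190,275:345],None,fx=5.6,fy=5.6,interpolation=0),cv2.resize(d['pixels'][205:275,155:225],None,fx=5.6,fy=5.6,interpolation=0)])))
E
```

```text
time_s: 18.25
position: [0.5288, 0.1876, 0.4106]
tcp_rot: [[0.0, 0.975, -0.221], [0.0, -0.221, -0.975], [-1.0, 0.0, -0.0]]
force: [0.0, 0.8, -0.3]
opening: 0.899
time_s: 19.05
position: [0.529, 0.1876, 0.3657]
tcp_rot: [[0.001, 0.975, -0.221], [0.0, -0.221, -0.975], [-1.0, 0.001, -0.0]]
force: [-0.4, -0.1, -0.2]
opening: 1.0
[0.5289941  0.18760971 0.36601626] [ 0.53903696  1.32391765 -1.17284034] [8.12090784e+00 2.81402781e+01 9.36673368e+01 7.49723789e-04
 5.81295804e+01 1.10906579e+02]
```

View pics/e2.png

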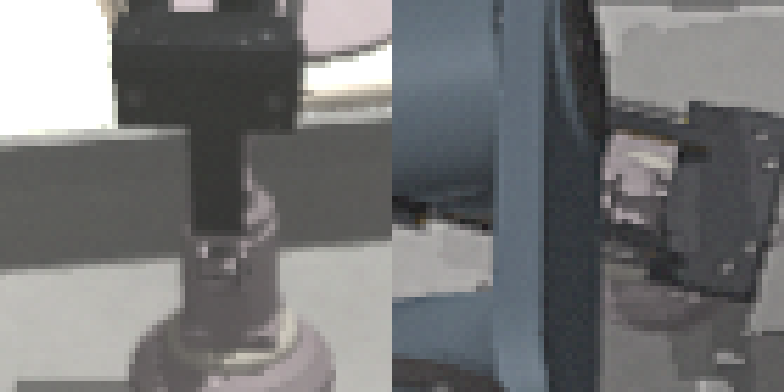

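```bash
python3 -m crank '[{"offset":[0.002,0,0],"spin":0},{"offset":[0.002,0,0],"spin":0},{"offset":[0.002,0,0],"spin":0},{"offset":[0.002,0,0],"spin":0},{"offset":[0,0,0],"spin":0}]' | egrep 'time|pos|force'
python3 -m crank '[{"offset":[0.001,0,0],"spin":0},{"offset":[0.001,0,0],"spin":0},{"offset":[0.001,0,0],"spin":0},{"offset":[0.001,0,0],"spin":0},{"offset":[0.001,0,0],"spin":0},{"offset":[0,0,0],"spin":0}]' | egrep 'time|pos|force'
python3 -m crank '[{"offset":[0.001,0,0],"spin":0},{"offset":[0.001,0,0],"spin":0},{"offset":[0.001,0,0],"spin":0},{"offset":[0.001,0,0],"spin":0},{"offset":[0.001,0,0],"spin":0},{"offset":[0,0,0],"spin":0}]' | egrep 'time|pos|force'
```

```text
time_s: 19.65
position: [0.5287, 0.1875, 0.3572]
force: [-0.9, 0.8, 1.1]
time_s: 20.25
position: [0.5288, 0.1876, 0.3524]
force: [-0.6, 0.4, 1.0]
time_s: 20.85
position: [0.5288, 0.1875, 0.3474]
force: [0.6, -0.7, 0.0]
```

```bash
python3 -m crank '[{"offset":[0.001,0,0],"spin":0},{"offset":[0.001,0,0],"spin":0},{"offset":[0.001,0,0],"spin":0},{"offset":[0.001,0,0],"spin":0},{"offset":[0.001,0,0],"spin":0},{"offset":[0,0,0],"spin":0}]' | egrep 'time|pos|force'
python3 - <<'E'
from h import *
c=bot.capture('side')
g=lambda i:cv2.convertScaleAbs(i,alpha=1.4,beta=20)
s=bot.read_state();p=s['position'];print(p,s['force'],s['moment'])
cv2.imwrite('pics/e3.png',g(cv2.resize(c['pixels'][120:190,275:345],None,fx=8,fy=8,interpolation=0)))
E
```

```text
time_s: 21.45
position: [0.5289, 0.1876, 0.3425]
force: [-0.1, -0.8, 2.0]
[0.52890533 0.18757373 0.34250562] [1.37259571 0.6006699  1.31726481] [ 0.03943055 -0.04303477 -0.00255616]
```

View pics/e3.png

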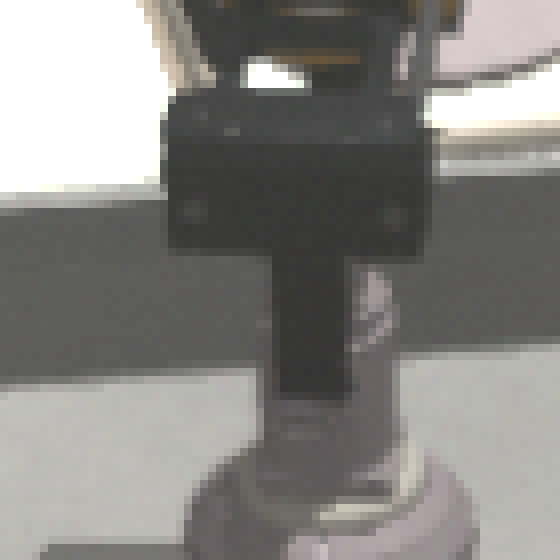

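```bash
R='x'; python3 -m crank '[{"offset":[0.001,0,0],"spin":0},{"offset":[0.001,0,0],"spin":0},{"offset":[0.001,0,0],"spin":0},{"offset":[0.001,0,0],"spin":0},{"offset":[0.001,0,0],"spin":0},{"offset":[0,0,0],"spin":0}]' | egrep 'time|pos|force'
python3 -m crank '[{"offset":[0.001,0,0],"spin":0},{"offset":[0.001,0,0],"spin":0},{"offset":[0.001,0,0],"spin":0},{"offset":[0.001,0,0],"spin":0},{"offset":[0.001,0,0],"spin":0},{"offset":[0,0,0],"spin":0}]' | egrep 'time|pos|force'
python3 -c "
from h import *
print(bot.read_state()['moment'])"
python3 -m crank '[{"offset":[0.001,0,0],"spin":0},{"offset":[0.001,0,0],"spin":0},{"offset":[0.001,0,0],"spin":0},{"offset":[0.001,0,0],"spin":0},{"offset":[0,0,0],"spin":0}]' | egrep 'time|pos|force'
python3 -c "
from h import *
print(bot.read_state()['moment'])"
```

```text
time_s: 22.1
position: [0.5288, 0.1876, 0.3374]
force: [0.7, 0.5, 0.3]
time_s: 22.7
position: [0.5288, 0.1875, 0.3323]
force: [0.8, 0.0, 1.6]
[ 0.09005142 -0.03048516  0.04194445]
time_s: 23.2
position: [0.5288, 0.1875, 0.3284]
force: [0.8, -0.7, 0.5]
[ 0.07547795 -0.02212445  0.02701729]
```

Run:
```python
from h import *
c=bot.capture('side');d=bot.capture('top')
g=lambda i:cv2.convertScaleAbs(i,alpha=1.6,beta=30)
cv2.imwrite('pics/e4.png',g(cv2.hconcat([cv2.resize(c['pixels'][125:195,275:345],None,fx=5.6,fy=5.6,interpolation=0),cv2.resize(d['pixels'][205:275,155:225],None,fx=5.6,fy=5.6,interpolation=0)])))
P=cloud(c);near=P[(np.hypot(P[:,0]-.529,P[:,1]-.1875)<.1)&(P[:,2]>.1)]
ax=np.array([.221,.975]);r=(near[:,:2]-[.529,.1875]);a=r@ax;b=r@np.array([.975,-.221])
m=(abs(b)<.012)&(abs(a)>.03)&(near[:,2]<.18)
o=np.argsort(a[m]);print(np.c_[a[m],b[m],near[m,2]][o][::3])
```

```text
[[-8.76726078e-02  3.24102399e-03  1.33575712e-01]
 [-8.27288564e-02  7.65547716e-03  1.33453507e-01]
 [-8.07248590e-02 -8.83860600e-05  1.28815210e-01]
 [-7.69798900e-02 -7.86970847e-03  1.31843166e-01]
 [-7.34456581e-02 -8.16619076e-03  1.35384130e-01]
 [-7.29810840e-02  4.34085566e-03  1.41525182e-01]
 [-7.22092178e-02  4.12017584e-03  1.35174106e-01]
 [-7.14714908e-02  4.09670605e-03  1.37619768e-01]
 [-7.08839101e-02 -1.01978284e-03  1.34062412e-01]
 [-6.83811475e-02  6.21984212e-03  1.35718218e-01]
 [-6.72621349e-02 -1.18152509e-03  1.43404122e-01]
 [-6.66339448e-02 -1.47366290e-03  1.34214623e-01]
 [-6.34599695e-02  8.20337434e-03  1.35561383e-01]
 [-6.29465661e-02  7.80603707e-04  1.40732461e-01]
 [-6.15801386e-02  5.60786664e-03  1.40086148e-01]
 [-5.98062177e-02 -2.03051789e-03  1.41512774e-01]
 [-5.86416428e-02  2.82670289e-03  1.40999038e-01]
 [-5.78875222e-02  6.01502545e-03  1.78001633e-01]
 [-5.73309226e-02  2.99096540e-03  1.54701072e-01]
 [-5.65322276e-02  5.79888160e-03  1.74344412e-01]
 [-5.58345574e-02  3.37925640e-03  1.79464473e-01]
 [-5.55406685e-02  7.46845302
[... 801 characters left out ...]
-02  4.88879630e-03  1.49063688e-01]
 [-5.26960880e-02 -1.21945497e-04  1.48757243e-01]
 [-5.23441478e-02 -4.87005497e-03  1.59885241e-01]
 [-5.19350410e-02  7.79151981e-03  1.74477322e-01]
 [-5.17202918e-02  2.57932816e-03  1.62709375e-01]
 [-5.15412704e-02 -1.26726074e-04  1.53834322e-01]
 [-5.12983934e-02 -4.63397745e-03  1.73543157e-01]
 [-5.08354430e-02  4.95901350e-03  1.62272305e-01]
 [-5.06725347e-02 -7.72686159e-03  1.52945220e-01]
 [-4.99513739e-02  1.98686545e-03  1.44214586e-01]
 [-4.93250517e-02  4.42140459e-03  1.43932973e-01]
 [-4.89892395e-02 -2.65401316e-03  1.63665048e-01]
 [-4.55057800e-02 -3.65089900e-03  1.38212054e-01]
 [-3.08387194e-02  1.63918856e-03  1.02027859e-01]]
```

View pics/e4.png

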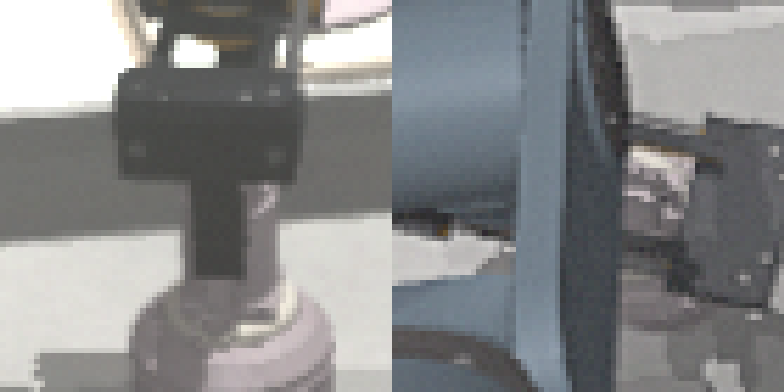

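```bash
python3 -m crank '[{"offset":[0.001,0,0],"spin":0},{"offset":[0.001,0,0],"spin":0},{"offset":[0.001,0,0],"spin":0},{"offset":[0.001,0,0],"spin":0},{"offset":[0.001,0,0],"spin":0}]' | egrep 'time|pos|force'
python3 -m crank '[{"offset":[0.001,0,0],"spin":0},{"offset":[0.001,0,0],"spin":0},{"offset":[0.001,0,0],"spin":0},{"offset":[0.001,0,0],"spin":0}]' | egrep 'time|pos|force'
python3 -c "
from h import *
print(bot.read_state()['moment'])"
python3 -m crank '[{"offset":[0.001,0,0],"spin":0},{"offset":[0.001,0,0],"spin":0},{"offset":[0.001,0,0],"spin":0}]' | egrep 'time|pos|force'
python3 -c "
from h import *
print(bot.read_state()['moment'])"
```

```text
time_s: 23.8
position: [0.5289, 0.1876, 0.3237]
force: [-0.6, 0.8, 5.5]
time_s: 24.2
position: [0.529, 0.1876, 0.3201]
force: [-0.5, 0.1, 8.0]
[0.08788117 0.11552787 0.0175108 ]
time_s: 24.5
position: [0.5291, 0.1876, 0.317]
force: [0.3, 0.1, 4.7]
[0.03084537 0.0988891  0.03187531]
```

```bash
python3 -m crank '[{"offset":[0.001,0,0],"spin":0},{"offset":[0.001,0,0],"spin":0},{"offset":[0.001,0,0],"spin":0},{"offset":[0,0,0],"spin":0}]' | egrep 'time|pos|force'
python3 -c "
from h import *
print(bot.read_state()['moment'])"
python3 -m crank '[{"offset":[0.001,0,0],"spin":0},{"offset":[0.001,0,0],"spin":0},{"offset":[0.001,0,0],"spin":0},{"offset":[0,0,0],"spin":0}]' | egrep 'time|pos|force'
python3 -m crank '[{"offset":[0.001,0,0],"spin":0},{"offset":[0.001,0,0],"spin":0},{"offset":[0.001,0,0],"spin":0},{"offset":[0,0,0],"spin":0}]' | egrep 'time|pos|force'
python3 - <<'E'
from h import *
print(bot.read_state()['moment'])
c=bot.capture('side');d=bot.capture('top')
g=lambda i:cv2.convertScaleAbs(i,alpha=1.6,beta=30)
cv2.imwrite('pics/e5.png',g(cv2.hconcat([cv2.resize(c['pixels'][125:195,275:345],None,fx=5.6,fy=5.6,interpolation=0),cv2.resize(d['pixels'][205:275,155:225],None,fx=5.6,fy=5.6,interpolation=0)])))
E
```

```text
time_s: 24.9
position: [0.529, 0.1875, 0.3135]
force: [1.3, 0.3, 2.9]
[ 1.15728534e-04 -1.39294343e-01  2.98326089e-02]
time_s: 25.3
position: [0.5288, 0.1875, 0.3103]
force: [0.9, -0.3, 2.2]
time_s: 25.7
position: [0.5286, 0.1876, 0.3072]
force: [0.3, -0.3, 1.5]
[ 0.07988366 -0.04844222  0.02573503]
```

View pics/e5.png

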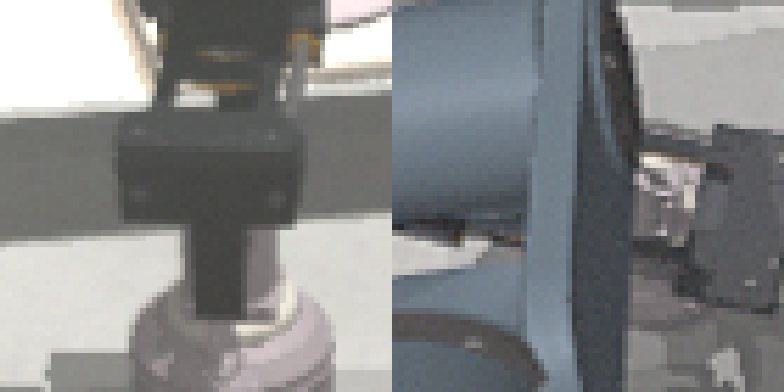

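```bash
python3 -m crank '[{"offset":[0.001,0,0],"spin":0},{"offset":[0.001,0,0],"spin":0},{"offset":[0.001,0,0],"spin":0},{"offset":[0.001,0,0],"spin":0},{"offset":[0,0,0],"spin":0}]' | egrep 'time|pos|force'
python3 -m crank '[{"offset":[0.001,0,0],"spin":0},{"offset":[0.001,0,0],"spin":0},{"offset":[0.001,0,0],"spin":0},{"offset":[0,0,0],"spin":0},{"offset":[0,0,0],"spin":0}]' | egrep 'time|pos|force'
```

```text
time_s: 26.3
position: [0.5288, 0.1875, 0.3033]
force: [-0.4, -0.4, 1.0]
time_s: 26.8
position: [0.5288, 0.1876, 0.3004]
force: [-0.4, -0.3, -0.2]
```

```bash
for o in 1; do python3 -m crank '[{"offset":[0,0,0],"spin":0},{"offset":[0,0,0],"spin":0},{"offset":[0,0,0],"spin":0}]' 0.080| egrep 'time|force|open'; python3 -m crank '[{"offset":[0,0,0],"spin":0},{"offset":[0,0,0],"spin":0},{"offset":[0,0,0],"spin":0}]' 0.074| egrep 'time|force|open'; python3 -m crank '[{"offset":[0,0,0],"spin":0},{"offset":[0,0,0],"spin":0},{"offset":[0,0,0],"spin":0}]' 0.069| egrep 'time|force|open'; python3 -m crank '[{"offset":[0,0,0],"spin":0},{"offset":[0,0,0],"spin":0},{"offset":[0,0,0],"spin":0}]' 0.065| egrep 'time|force|open'; done
```

```text
time_s: 27.1
force: [1.4, -0.8, -0.9]
opening: 0.928
time_s: 27.4
force: [-0.5, -0.7, -0.9]
opening: 0.863
time_s: 27.7
force: [-0.8, -0.6, -1.6]
opening: 0.798
time_s: 28.0
force: [-0.2, -0.8, -1.2]
opening: 0.749
```

```bash
python3 -m crank '[{"offset":[0,0,0],"spin":0},{"offset":[0,0,0],"spin":0},{"offset":[0,0,0],"spin":0}]' 0.062| egrep 'time|force|open'; python3 -m crank '[{"offset":[0,0,0],"spin":0},{"offset":[0,0,0],"spin":0},{"offset":[0,0,0],"spin":0}]' 0.060| egrep 'time|force|open'; python3 -m crank '[{"offset":[0,0,0],"spin":0},{"offset":[0,0,0],"spin":0},{"offset":[0,0,0],"spin":0}]' 0.059| egrep 'time|force|open'
```

```text
time_s: 28.3
force: [-0.9, 0.4, -0.7]
opening: 0.713
time_s: 28.6
force: [-0.2, -0.5, -1.3]
opening: 0.69
time_s: 28.9
force: [-0.2, -0.2, 0.4]
opening: 0.678
```

```bash
python3 -m crank '[{"offset":[0,0,0],"spin":0},{"offset":[0,0,0],"spin":0},{"offset":[0,0,0],"spin":0}]' 0.0582| egrep 'time|pos|force|open'; python3 -m crank '[{"offset":[0,0,0],"spin":0},{"offset":[0,0,0],"spin":0},{"offset":[0,0,0],"spin":0}]' 0.0575| egrep 'time|pos|force|open'
```

```text
time_s: 29.2
position: [0.5289, 0.1878, 0.3006]
force: [0.2, 1.3, -1.0]
opening: 0.671
time_s: 29.5
position: [0.5289, 0.1878, 0.3006]
force: [0.5, 3.1, -1.3]
opening: 0.664
```

```bash
python3 -m crank '[{"offset":[0,0,-0.0003],"spin":0},{"offset":[0,0,0],"spin":0},{"offset":[0,0,0],"spin":0}]' | egrep 'time|pos|force|open'; python3 -m crank '[{"offset":[0,0,-0.0003],"spin":0},{"offset":[0,0,0],"spin":0},{"offset":[0,0,0],"spin":0}]' 0.057| egrep 'time|pos|force|open'
```

```text
time_s: 29.8
position: [0.529, 0.1879, 0.3006]
force: [0.9, 1.1, -1.5]
opening: 0.664
time_s: 30.1
position: [0.529, 0.188, 0.3006]
force: [0.6, 1.0, -1.6]
opening: 0.663
```

The fingers stopped at 57.7 mm with 57.0 commanded and 58 expected over closed arms, so both arms are at their stops. I'll back off and look.

```bash
python3 -m crank '[{"offset":[0,0,0],"spin":0},{"offset":[0,0,0],"spin":0},{"offset":[0,0,0],"spin":0},{"offset":[0,0,0],"spin":0},{"offset":[0,0,0],"spin":0}]' 0.080| egrep 'time|pos|force|open'; python3 -m crank '[{"offset":[-0.005,0,0],"spin":0},{"offset":[-0.01,0,0],"spin":0},{"offset":[-0.02,0,0],"spin":0},{"offset":[-0.03,0,0],"spin":0},{"offset":[-0.03,0,0],"spin":0},{"offset":[-0.03,0,0],"spin":0},{"offset":[-0.02,0,0],"spin":0},{"offset":[0,0,0],"spin":0}]'| egrep 'time|pos|force|open'
python3 -m crank '[{"offset":[0,-0.02,0.02],"spin":0},{"offset":[0,-0.02,0.04],"spin":0},{"offset":[0,-0.01,0.045],"spin":0},{"offset":[0,0,0.045],"spin":0},{"offset":[0,0,0.045],"spin":0},{"offset":[0,0,0.045],"spin":0},{"offset":[0,0,0.04],"spin":0},{"offset":[0,0,0.02],"spin":0},{"offset":[0,0,0],"spin":0}]'| egrep 'time|pos|force|open'
python3 - <<'E'
from h import *
c=bot.capture('side');d=bot.capture('top')
g=lambda i:cv2.convertScaleAbs(i,alpha=1.4,beta=20)
save(c,'f_side.png');save(d,'f_top.png')
cv2.imwrite('pics/f1.png',g(cv2.hconcat([cv2.resize(c['pixels'][140:220,275:355],None,fx=5,fy=5,interpolation=0),cv2.resize(d['pixels'][205:285,155:235],None,fx=5,fy=5,interpolation=0)])))
E
```

```text
time_s: 30.6
position: [0.5289, 0.1881, 0.3006]
force: [-0.5, 0.7, -0.7]
opening: 0.91
time_s: 31.4
position: [0.5296, 0.1883, 0.4498]
force: [-0.7, -0.1, -0.0]
opening: 0.917
time_s: 32.3
position: [0.4132, -0.0954, 0.445]
force: [-1.1, -0.1, -0.1]
opening: 0.918
```

View pics/f1.png

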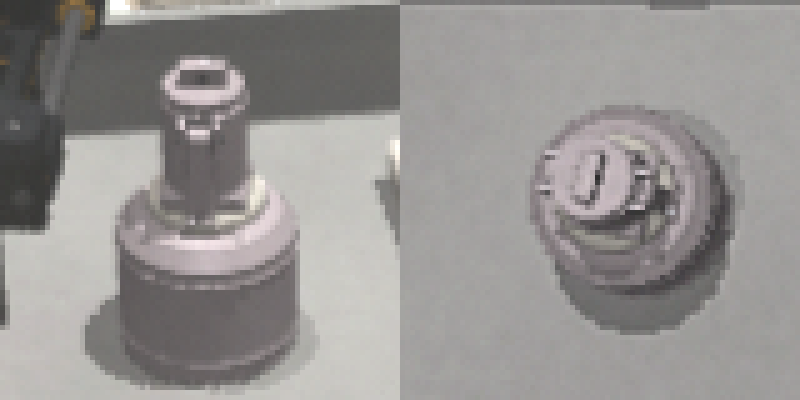

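View pics/f_top.png

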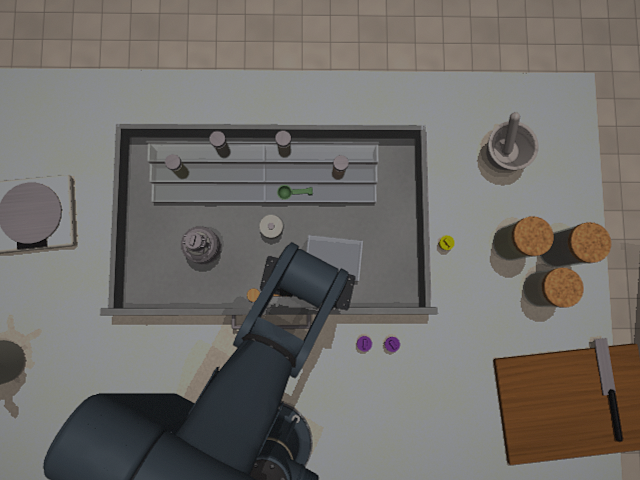

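View pics/f_side.png

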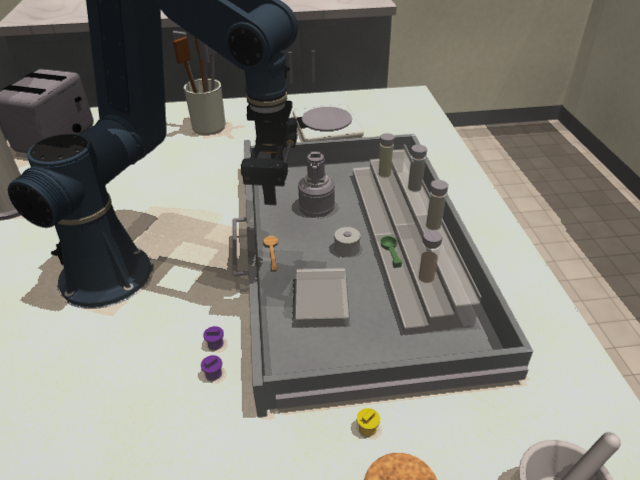

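Both arms hang down in these views: nothing sticks out of the coupler in the top picture, and the right arm hangs straight in the side picture. The tubes, tin, scoop and spoon look unmoved. Handing in.

Run:
```python
from h import *
a,b=cv2.imread('pics/side0.png'),cv2.imread('pics/f_side.png')
for n,(r0,r1,c0,c1) in dict(tubes=(130,285,375,450),tin=(225,256,332,362),spoon=(234,272,262,282)).items():
    print(n,np.abs(a[r0:r1,c0:c1].astype(int)-b[r0:r1,c0:c1]).mean())
print(bot.hand_in())
```

```text
tubes 6.240229390681003
tin 6.204301075268817
spoon 16.846929824561403
the job is handed in; nothing more can be done
None
```

The canister is closed: the plug is on its seat and both cam arms hang down against their stops. I handed the job in at about 32 s of the 72 s allowed.

- **Plug:** I gripped the steel plug by its lug and lowered it into the bore with no rim contact felt. It met the gasket within 0.5 mm of the expected height, at about 4 to 6 N, while both arms were still up. I then let go and lifted clear.
- **Cam arms:** With the fingers open I came down on both arms together. The vertical force peaked at about 8 N for the pair, and the moment stayed near zero. I then closed the fingers in small steps until they stopped at 57.7 mm, against the 58 mm given for closed arms.
- **Last checks:** The final pictures show the plug seated with its flange over the rim and nothing sticking out of the coupler, and the gripper well clear. The right arm is seen hanging straight. The left arm was hidden behind the coupler, so I judged it from the top view and the finger stop.
- **Bystanders:** The tubes, tin, scoop and spoon look where they were.
- **Disagreements:**
  - The two cameras differed by about 3.5 mm in x and 1.5 mm in y. I went with the side camera, which matched the arm.
  - My before-and-after pixel comparison read higher at the spoon (16.8) than at the tubes and tin (6.2). I put that down to a moved shadow or the gripper overlapping it, but did not check further.

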